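# Rock a tight camshaft bearing cap out of its register

### The job

On the cylinder head, the bearing cap with one yellow-painted ear has its bolts out but still sits tight between its register walls. Grip it by its crown and do not pull it straight up: rock it out, first lifting the yellow ear while the plain ear stays down, then lifting the plain ear above the yellow one while the yellow foot is still between the walls, a clear few degrees and a short pause each way. Finish while still holding it level and still, just clear above its own saddle (1 to 3 cm over the register walls) and touching nothing but the gripper; leave the other two caps seated and the things on the bench alone.

Things in the scene. Friction and masses are not known exactly. Their poses are not given: they have to be found in the camera images.
- head: pale aluminium cylinder head, fixed on the bench: block 150 (x) x 340 (y) x 60 mm. Origin at the centre of its underside, z up. Three saddles in a row along its y axis, at y = -95, 0, +95 mm, x = 0, each with a cap whose x axis is along the head's x. The saddles' flat landing faces are 75 mm above the origin. Beside a cap, in +-y, is only open space up to the next cap
- saddle_mid (a point): centre of the middle saddle, at landing-face height; axes as the head's. At both ends of each saddle (40 mm either way in x) a register wall 10 mm high and 26 wide: a sprung shoe, pressing the cap's end with 25 N plus 5 N per mm and giving way up to 5 mm outward; fixed cheeks of the same height behind, to 61 mm from the centre
- cap: bearing cap to take out, darker grey, one ear yellow, 0.14 to 0.28 kg, 80 (x) x 24 (y) x 50 mm high, in any one of the saddles. Origin: centre of the underside, x towards the yellow ear, z up. Two ears 16 mm high reach x = +-40; an open bore, 28 wide and 14 high, is between them. The crown above, 36 (x) x 24 (y) mm, z up to 50, is gripped across its x faces from z = 18 up
- cap_yellow_foot (a point): lower edge of the cap's end face under the yellow ear, at cap x = +40, y = 0, z = 0 mm; axes as the cap's
- cap_plain_foot (a point): lower edge of the cap's end face under the unpainted ear, at cap x = -40, y = 0, z = 0 mm; axes as the cap's
- cap_crown (a point): centre of the crown's top face, at cap z = 50 mm. The cap is held by friction at its ends: pulling it straight up takes about 24 to 40 N; tilting it, one ear rising while the other foot stays down as the pivot, takes a moment of about 1 to 1.5 N m from the grip and hardly any lift
- cap_b: another bearing cap, same shape, no paint, seated in another saddle; leave it alone
- cap_c: a third bearing cap, same shape, no paint, seated in the remaining saddle; leave it alone
- wrench: steel combination wrench, 190 mm long, lying on the bench to the right of the head; bystander
- driver: green cordless impact driver, about 190 x 200 mm, 60 mm high, lying on the bench to the left of the head; bystander
Not all that is in view belongs to the job. What is shaped like the cap but brown, red or turquoise is not meant.

How it is judged (in metres and radians):
On the way, in this order (a step that is already met when the one before it is completed fails the run):
1. the yellow ear is lifted (cap tilted at least 0.06 rad) while the plain foot stays within 5 mm of its landing face (angle between cap's own x axis and vertical below 1.5108 rad and z of cap_plain_foot in the frame of head below 0.08 m), for 0.2 s.
2. the plain ear is lifted above the yellow one (cap tilted at least 0.05 rad the other way) while the yellow foot is still below the top of the register walls (angle between cap's own x axis and vertical above 1.6208 rad and z of cap_yellow_foot in the frame of head below 0.085 m), for 0.2 s.
At the end, for the whole second after the job is handed in: The cap is held by the gripper, still (under 20 mm/s) and level within 0.17 rad (10 degrees), both its feet at least 5 mm above the register walls and its underside at most 35 mm above them, within 55 mm of where it sat, touching neither the head nor the other caps, which have not moved by 4 mm (z of each of cap_yellow_foot, cap_plain_foot in the frame of head above 0.09 m and z of cap in the frame of head below 0.12 m and distance of cap from where it was at the start of the episode below 0.055 m and angle between cap's own z axis and vertical below 0.17 rad and contact force between cap and the fingers above 2 N and contact force between cap and head below 0.2 N and contact force between cap and cap_b below 0.2 N and contact force between cap and cap_c below 0.2 N and linear speed of cap below 0.02 m/s and distance of each of cap_b, cap_c from where it was at the start of the episode below 0.004 m); the arm keeps its last pose, push and grip.
It fails at once if another bearing cap is moved by more than 4 mm (distance of any of cap_b, cap_c from where it was at the start of the episode above 0.004 m).
It fails at once if the wrench or the driver is moved by more than 15 mm (distance of any of wrench, driver from where it was at the start of the episode above 0.015 m).
It also fails if it takes over 40 s, if anything falls off the work surface, if the arm or the gripper's body presses on something with over 40 N, if the wrist force passes 120 N, or if a joint passes its speed limit or range.

### The arm

A 7-joint arm with a two-finger parallel gripper is mounted at the origin on the work surface. World frame = base frame: x ahead of the robot, y to its left, z up, the work surface at z = 0. Lengths are in m, angles in degrees, forces in N, time in s.
With the tool pointing down it reaches from about 0.35 to 0.775 m from the base axis. Payload 3.1 kg.
Tool frame: the origin (TCP) lies on the centre line of the jaws, within the pads' length; the fingertips stand 17 mm ahead of it and the grasp point (between the pads) lies 2 mm behind it (robot.tip_reach is the distance from the TCP to the fingertips, in m); z points along the fingers, y is the direction in which the jaws open and shut (so a half turn about z gives the same grasp; the last joint's range is limited). The gripper opens to 85 mm and grips with 20 to 120 N. Pads are 22 mm wide; open, the fingers measure 114 mm over their backs; the gripper's body (76 mm by 85 mm) begins 54 mm behind the grasp point. The pads swing forward as they close: fully open they stand 13 mm farther back than shut.
Start: joints at [-2.389, 17.813, 0.802, 86.603, -0.252, 75.585, -1.558], TCP at [0.55, 0, 0.248] pointing down, gripper open.
Joint ranges: [-154.91, 154.91], [-16.99, 109.72], [-72.82, 74.43], [7.12, 147.25], [-82.49, 262.49], [11.32, 116.49], [-174.64, 174.64]. Speed limits (degrees/s): [159.86, 159.86, 180, 180, 180, 180, 180].

### API

Orientations are given as [roll, pitch, yaw] about the fixed x, y, z axes, in that order (R = Rz(yaw) Ry(pitch) Rx(roll)).
In Python, from station import robot, fingers, vision, workorder, recognise gives the robot as it stands. Calls block until the motion is done:
- robot.move_to(position, orientation): joint-space move of the TCP to a pose.
- robot.line_to(position, orientation=None, velocity=0.15, f_stop=None): straight line of the TCP; orientation=None keeps the orientation; velocity is the mean speed in m/s. With f_stop (N) it stops when the force on the tool has changed by that much, and returns True; else False.
- robot.move_j(angles): joint-space move.
- fingers.gripper_to(opening, force=None): opening from 0.0 (shut) to 1.0 (fully open); force is the grip in N (None keeps the last); returns when the fingers have stopped.
- robot.pause(seconds).
- robot.inverse_kinematics(position, orientation): joint angles nearest the present ones, or None.
- vision.grab_frame(name): name is "scene" or "side" or "wrist"; returns the picture (420x560x3 uint8, red, green, blue); there is no depth.
- vision.calibration(name): a dict with "mtx" (3x3 intrinsics, pixels), "k1" (the pictures are not rectified: a ray, as slopes to the right and down, at radius r is drawn at 1 + k1 r^2 times it, then the intrinsics apply), "extrinsics" (4x4, takes a point from world to camera coordinates); the wrist camera has in their place "T_tool_cam" (4x4, takes a point from camera to tool coordinates, whose origin is the TCP and whose axes are the flange's). Camera axes: x right, y up, looking along -z (the intrinsics and any distortion apply to the point x, -y, -z); pixel columns grow to the right and rows downward; lengths in m; the calibration is good to about 2 mm. A picture is of the moment at which its call begins: read the wrist's pose just before it. calibration takes no time and is no camera call.
A pose or a line that the arm cannot do raises robot.PlanningError and nothing moves.
- workorder.close_job(): hands the job in, once; it reports no verdict.
Trained networks look in the newest picture that a camera, given by its name, has taken for a name from the list of things; names that differ only in an ending like _2 or _b are one class to them, and where a whole thing is asked for, a point or a joint stands for the part that bears it (a point fixed in the world has none). Each returns a list of dicts, best first, with "p" (0 to 1); they miss things now and then, are a little off and sometimes report something else, mostly with a low value. They report only what shows in the picture. A call takes as long as a camera call. They do not tell look-alikes from the thing itself.
- recognise(label, camera): "rect" ([centre column, centre row, width, height] in pixels, round what is visible of it).
Readings, each from a call of its own:
- robot.current_time_s(): time.
- robot.current_joint_positions(): joint angles.
- robot.current_dq(): joint speeds.
- robot.current_joint_torque(): joint torques, N m.
- robot.current_tool_pos(): TCP position.
- robot.current_eef_rot(): TCP orientation.
- robot.current_contact_force(): force on the tool from outside, world axes, zero at the start.
- robot.current_torque(): the same for the moment, N m.
- robot.current_finger_gap(): opening from 0.0 (shut) to 1.0 (fully open).
Only numpy, scipy, OpenCV 4.12 (cv2) and the standard library are available. Lean on these libraries where they do the work, as an engineer would, in place of code of your own. Each camera call takes 0.05 s, during which the arm holds its last target.

## Working session

There is one attempt and no reset: what is moved stays moved. The work goes in short steps, each a Python script; the robot and the scene stay as the last script left them, time stands still between calls to the robot, and variables do not carry over. Pictures are saved under pics/ and viewed, and the job is handed in when it is done.

```bash
mkdir -p pics; ls
python3 - <<'E'
from station import robot, fingers, vision, workorder, recognise
import cv2, numpy as np
for n in ["scene","side","wrist"]:
    im=vision.grab_frame(n); cv2.imwrite(f"pics/{n}0.png",im[:,:,::-1])
    for l in ["cap","head","wrench","driver"]:
        print(n,l,[(np.round(d["rect"]).tolist(),round(d["p"],2)) for d in recognise(l,n)][:6])
    print({k:np.round(v,4).tolist() for k,v in vision.calibration(n).items()})
print(robot.current_time_s(),robot.current_tool_pos(),robot.current_eef_rot(),robot.tip_reach,robot.current_contact_force(),robot.current_finger_gap())
E
```

```text
pics
scene cap [([210.0, 269.0, 17.0, 31.0], 0.84), ([248.0, 291.0, 34.0, 26.0], 0.81), ([280.0, 153.0, 28.0, 22.0], 0.7), ([265.0, 207.0, 34.0, 17.0], 0.67), ([332.0, 249.0, 19.0, 34.0], 0.61), ([274.0, 177.0, 32.0, 19.0], 0.59)]
scene head [([271.0, 199.0, 92.0, 120.0], 0.83)]
scene wrench [([150.0, 322.0, 59.0, 50.0], 0.97)]
scene driver [([364.0, 121.0, 63.0, 53.0], 0.95), ([275.0, 177.0, 32.0, 26.0], 0.63)]
{'mtx': [[532.2976, 0.0, 284.16], [0.0, 532.2976, 209.1102], [0.0, 0.0, 1.0]], 'k1': -0.0517, 'extrinsics': [[0.8006, 0.5991, 0.0067, -0.466], [-0.4604, 0.6081, 0.6467, 0.2432], [0.3834, -0.5209, 0.7627, -1.646], [0.0, 0.0, 0.0, 1.0]]}
side cap [([337.0, 281.0, 16.0, 29.0], 0.95), ([209.0, 186.0, 32.0, 24.0], 0.91), ([294.0, 296.0, 41.0, 32.0], 0.87), ([318.0, 207.0, 31.0, 18.0], 0.8), ([235.0, 201.0, 28.0, 33.0], 0.62), ([267.0, 217.0, 28.0, 30.0], 0.6)]
side head [([240.0, 226.0, 145.0, 105.0], 0.84), ([268.0, 218.0, 23.0, 29.0], 0.42)]
side wrench [([322.0, 372.0, 81.0, 49.0], 0.77)]
side driver [([194.0, 139.0, 65.0, 43.0], 0.89)]
{'mtx': [[512.5604, 0.0, 273.2767], [0.0,
[... 201 characters left out ...]
st cap [([184.0, 41.0, 115.0, 81.0], 0.97), ([366.0, 373.0, 53.0, 66.0], 0.96), ([270.0, 375.0, 56.0, 58.0], 0.88), ([242.0, 158.0, 104.0, 71.0], 0.77), ([470.0, 184.0, 81.0, 68.0], 0.72), ([295.0, 267.0, 98.0, 76.0], 0.61)]
wrist head [([227.0, 172.0, 332.0, 343.0], 0.62)]
wrist wrench []
wrist driver []
{'mtx': [[377.4674, 0.0, 276.1515], [0.0, 377.4674, 211.7579], [0.0, 0.0, 1.0]], 'k1': -0.0829, 'T_tool_cam': [[-0.0006, 0.952, 0.3061, 0.0783], [1.0, 0.0005, 0.0004, -0.0007], [0.0002, 0.3061, -0.952, -0.1248], [0.0, 0.0, 0.0, 1.0]]}
0.75 [5.50019283e-01 4.95085434e-05 2.48340705e-01] [1.79996156e+02 5.22602396e-04 9.00053711e+01] 0.017 [0.23465568 0.63577794 0.80633457] 0.9972946779203642
```

View pics/wrist0.png

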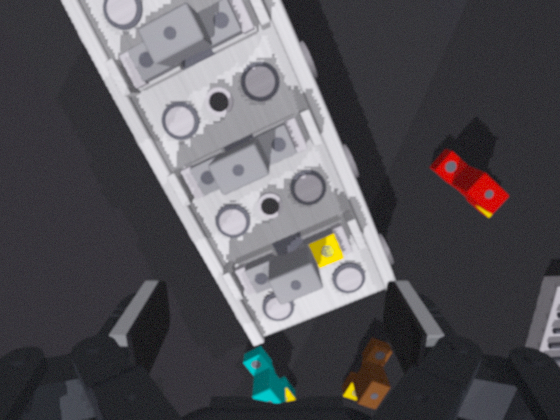

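View pics/scene0.png

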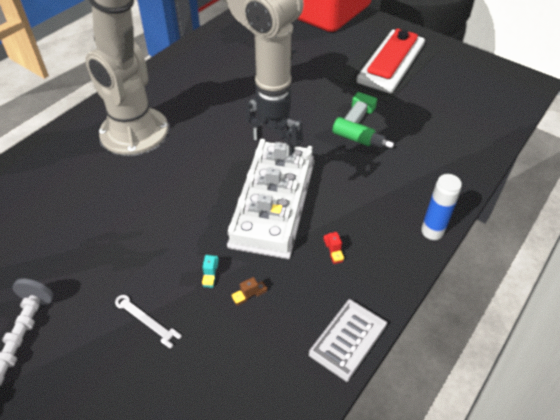

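View pics/side0.png

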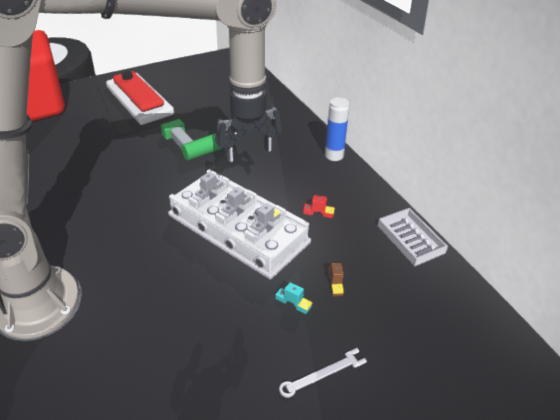

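Candidates shaped like the cap are in the wrist picture: grey with yellow ear (295,267), plain greys (242,158) and (184,41), red (470,184), turquoise (270,375), brown (366,373). Only the grey one at (295,267), seated in the head with a yellow ear, fits the description. Next I'll check it in a crop and compute positions.

```bash
cat > h.py <<'E'
import numpy as np, cv2
from scipy.spatial.transform import Rotation as R
from station import robot, fingers, vision, workorder, recognise
def tool_T(p=None,r=None):
    T=np.eye(4); T[:3,:3]=R.from_euler('xyz',robot.current_eef_rot() if r is None else r,degrees=True).as_matrix()
    T[:3,3]=robot.current_tool_pos() if p is None else p; return T
def cam_T(n,T=None):  # camera->world
    c=vision.calibration(n)
    if n=="wrist": return (tool_T() if T is None else T)@np.array(c["T_tool_cam"])
    return np.linalg.inv(np.array(c["extrinsics"]))
def px2w(n,uv,z,T=None):
    c=vision.calibration(n); C=cam_T(n,T)
    d=np.array([c["k1"],0,0,0,0.])
    s=cv2.undistortPoints(np.array(uv,float).reshape(-1,1,2),np.array(c["mtx"]),d).reshape(-1,2)
    out=[]
    for a,b in s:
        v=C[:3,:3]@np.array([a,-b,-1]); o=C[:3,3]; out.append(o+v*(z-o[2])/v[2])
    return np.array(out)
def w2px(n,P,T=None):
    c=vision.calibration(n); C=np.linalg.inv(cam_T(n,T)); P=np.atleast_2d(P)
    q=P@C[:3,:3].T+C[:3,3]; a=q[:,0]/-q[:,2]; b=-q[:,1]/-q[:,2]
    f=1+c["k1"]*(a*a+b*b); M=np.array(c["mtx"])
    return np.c_[M[0,0]*a*f+M[0,2],M[1,1]*b*f+M[1,2]]
E
python3 - <<'E'
from h import *
im=cv2.imread("pics/wrist0.png"); cv2.imwrite("pics/w0crop.png",cv2.resize(im[210:360,200:400],None,fx=4,fy=4,interpolation=cv2.INTER_CUBIC))
for n,uv,z in [("wrist",(295,283),.125),("wrist",(238,169),.125),("wrist",(169,33),.125),("wrist",(326,250),.091),("wrist",(262,277),.091),("wrist",(257,345),.0),("wrist",(394,285),.03),
  ("scene",(265,207),.11),("scene",(274,177),.11),("side",(267,217),.11),("side",(235,201),.11)]:
    print(n,uv,px2w(n,uv,z).round(4))
E
```

```text
wrist (295, 283) [[ 0.5631 -0.0566  0.125 ]]
wrist (238, 169) [[0.5238 0.0286 0.125 ]]
wrist (169, 33) [[0.4836 0.1138 0.125 ]]
wrist (326, 250) [[ 0.5898 -0.045   0.091 ]]
wrist (262, 277) [[ 0.5374 -0.0695  0.091 ]]
wrist (257, 345) [[ 0.5264 -0.2075  0.    ]]
wrist (394, 285) [[ 0.6707 -0.1113  0.03  ]]
scene (265, 207) [[ 0.5764 -0.0721  0.11  ]]
scene (274, 177) [[0.5321 0.0218 0.11  ]]
side (267, 217) [[ 0.56   -0.0748  0.11  ]]
side (235, 201) [[0.515  0.0101 0.11  ]]
```

View pics/w0crop.png

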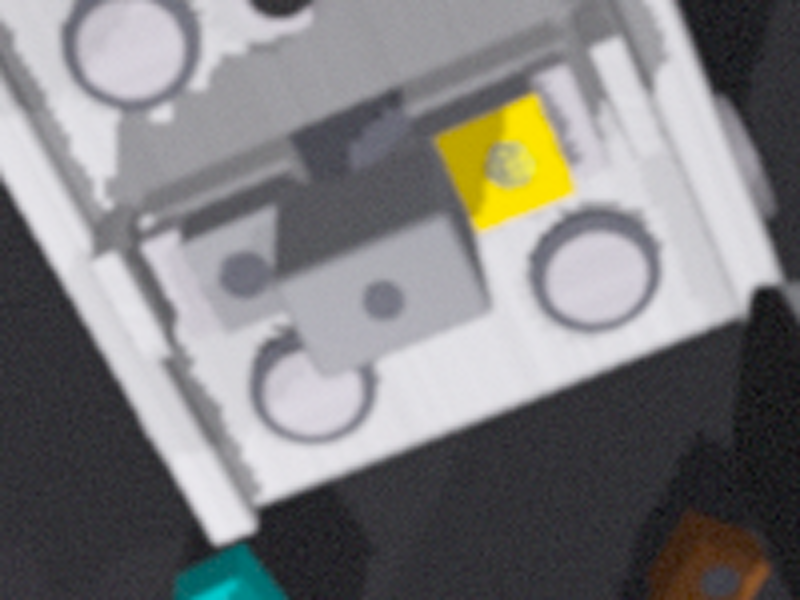

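The crop confirms it: dark grey cap with one yellow ear at (328,251), seated in the head's lower end, with the crown top at about (296,285). The sizes check out: row spacing is 94 mm (95 expected) and the cap axis is about 25° both from the ears and from the row. I'll move above it and look again.

Run:
```python
from h import *
robot.move_to([0.5638,-0.0575,0.19],[180,0,115])
fingers.gripper_to(0.65,force=20)
T=tool_T(); im=vision.grab_frame("wrist"); np.save("T1.npy",T)
cv2.imwrite("pics/w1.png",im[:,:,::-1])
print([(np.round(d["rect"]).tolist(),round(d["p"],2)) for d in recognise("cap","wrist")][:6])
print(robot.current_time_s(),robot.current_tool_pos(),robot.current_eef_rot(),robot.current_joint_positions(),robot.current_contact_force())
c=np.array([.5638,-.0575]);e=np.array([np.cos(np.radians(25)),np.sin(np.radians(25))]);f=np.array([-e[1],e[0]])
P=[np.r_[c+e*a+f*b,z] for a,b,z in [(18,12,.125),(18,-12,.125),(-18,-12,.125),(-18,12,.125),(40,12,.091),(40,-12,.091),(-40,12,.091),(-40,-12,.091)] for a,b in [(a/1000,b/1000)]]
q=w2px("wrist",P,T); print(q.round(1))
for u,v in q: cv2.circle(im,(int(round(u)),int(round(v))),2,(255,0,0),-1)
cv2.imwrite("pics/w1o.png",cv2.resize(im[:,:,::-1],(800,600)))
```

```text
[([276.0, 229.0, 130.0, 65.0], 0.78), ([276.0, 59.0, 146.0, 55.0], 0.76), ([285.0, 377.0, 76.0, 48.0], 0.73), ([490.0, 224.0, 71.0, 92.0], 0.62)]
1.825 [ 0.56387444 -0.05723447  0.19022188] [1.79981983e+02 9.41015158e-03 1.15018101e+02] [ 5.13115467 21.93000249 -1.43579821 89.18922529  0.57437222 68.86765034
 28.61042256] [-0.36016651  0.58475512  0.40638076]
[[310.2 222.2]
 [308.9 263. ]
 [244.1 263. ]
 [242.9 222.2]
 [340.8 204. ]
 [338.8 239.8]
 [212.1 204. ]
 [214.  239.8]]
```

View pics/w1o.png

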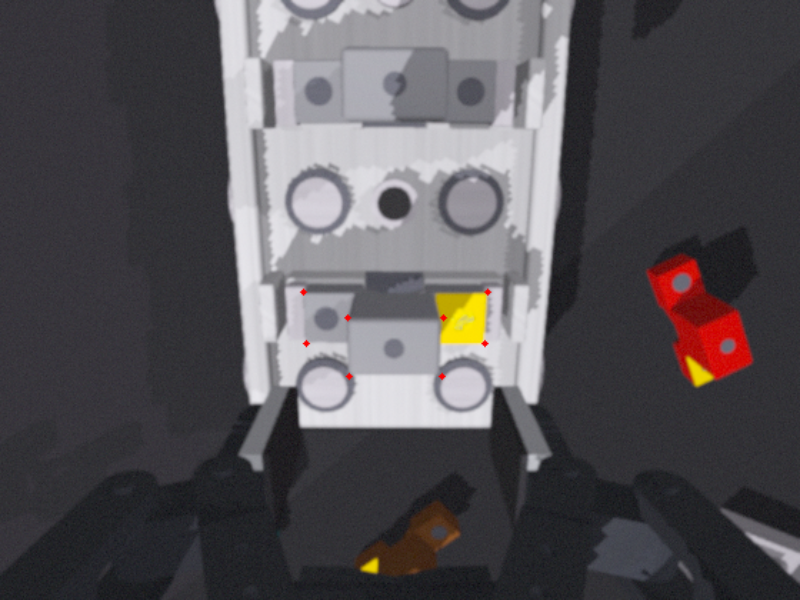

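The predicted corners lie on the cap (crown top centre about (276,243), yellow ear right edge about (341,222)). The aim is good to about 1 mm. Descending and closing lightly first.

Run:
```python
from h import *
c=[0.5634,-0.0577]
robot.line_to([*c,0.14],[180,0,115],velocity=0.1)
f0=np.array(robot.current_contact_force())
print(robot.line_to([*c,0.1115],[180,0,115],velocity=0.04,f_stop=8))
print(robot.current_tool_pos(),np.array(robot.current_contact_force())-f0)
fingers.gripper_to(0.0,force=20); robot.pause(0.2)
print(robot.current_time_s(),robot.current_tool_pos(),robot.current_eef_rot(),robot.current_finger_gap(),np.array(robot.current_contact_force())-f0,robot.current_torque())
print(f0); np.save("f0.npy",f0)
cv2.imwrite("pics/w2.png",vision.grab_frame("wrist")[:,:,::-1])
im=vision.grab_frame("side"); cv2.imwrite("pics/s2.png",cv2.resize(im[150:290,160:340,::-1],None,fx=4,fy=4))
```

```text
False
[ 0.56361656 -0.05770072  0.11165965] [-1.00026736 -0.26591374 -0.80134818]
3.8333 [ 0.56392675 -0.05757807  0.11195389] [1.79930399e+02 2.59320149e-02 1.15000995e+02] 0.4224925057487049 [-1.19488558  0.95737055  1.88021576] [-0.00456493 -0.09148133 -0.12593696]
[0.51607385 0.16341627 0.54553593]
```

View pics/w2.png

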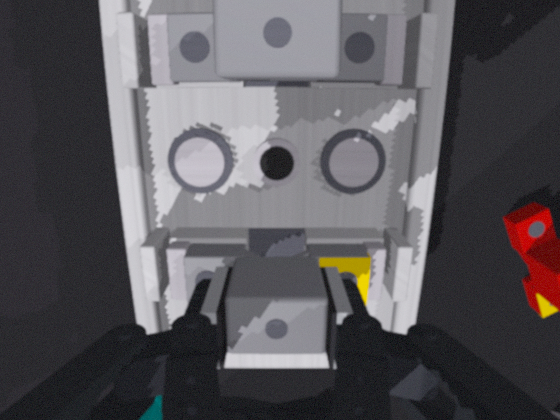

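View pics/s2.png

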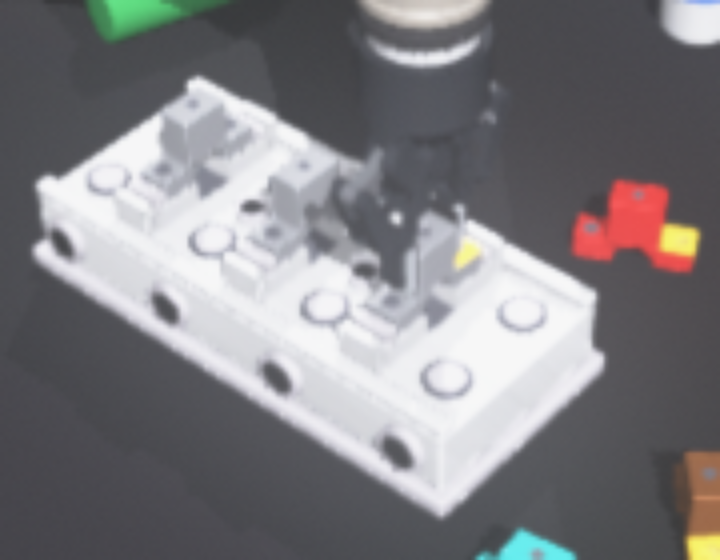

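Gripped: the gap is 35.9 mm (36 expected) and the side load is about 1 N. Now I'll set full grip and tilt the yellow ear up about the plain foot.

```bash
cat >> h.py <<'E'
e=np.array([np.cos(np.radians(25)),np.sin(np.radians(25)),0]);f=np.array([-e[1],e[0],0])
O=np.r_[0.5638,-0.0576,0.075]           # cap origin seated
P0=np.r_[0.5638,-0.0576,0.1115]; R0=R.from_euler('xyz',[180,0,115],degrees=True)
def capgo(dx,dz,th,v=0.02):
    """cap origin shifted by dx along cap x, dz up, yellow up by th"""
    Q=R.from_rotvec(-th*f); p=O+e*dx+np.r_[0,0,dz]+Q.apply(P0-O)
    robot.line_to(p,(Q*R0).as_euler('xyz',degrees=True),velocity=v)
def plainpiv(th,z=0.,dx=0): # plain foot at height z
    return (dx-0.04+0.04*np.cos(th), z+0.04*np.sin(th), th)
def yelpiv(th,z,dx=0):      # yellow foot at height z
    return (dx+0.04-0.04*np.cos(th), z-0.04*np.sin(th), th)
def state(tag=""):
    T=tool_T(); Q=R.from_matrix(T[:3,:3])*R0.inv(); o=T[:3,3]+Q.apply(O-P0)
    th=np.arcsin(Q.apply(e)[2]); F=np.array(robot.current_contact_force())-np.load("f0.npy"); M=np.array(robot.current_torque())
    yf=o+Q.apply(e*.04); pf=o-Q.apply(e*.04)
    print(tag,"t%.2f th%.3f dx%.1f dy%.1f yel%.1f pl%.1f gap%.3f"%(robot.current_time_s(),th,(o-O)@e*1e3,(o-O)@f*1e3,(yf[2]-.075)*1e3,(pf[2]-.075)*1e3,robot.current_finger_gap()),"F e%.1f f%.1f z%.1f Mf%.2f"%(F@e,F@f,F[2],M@f))
E
python3 - <<'E'
from h import *
fingers.gripper_to(0.0,force=120); robot.pause(0.2); state("grip")
for th in [0.02,0.04,0.06,0.08,0.10]:
    capgo(*plainpiv(th)); state(th)
robot.pause(0.4); state("hold")
cv2.imwrite("pics/w3.png",vision.grab_frame("wrist")[:,:,::-1])
im=vision.grab_frame("side"); cv2.imwrite("pics/s3.png",cv2.resize(im[150:290,160:340,::-1],None,fx=4,fy=4))
E
```

```text
grip t4.35 th0.001 dx0.2 dy-0.1 yel0.9 pl0.7 gap0.398 F e0.7 f0.5 z5.0 Mf0.01
0.02 t4.60 th0.020 dx0.1 dy-0.0 yel2.2 pl0.6 gap0.403 F e0.5 f0.1 z5.6 Mf0.63
0.04 t4.85 th0.040 dx0.1 dy-0.0 yel3.7 pl0.5 gap0.400 F e1.1 f0.9 z5.4 Mf0.59
0.06 t5.10 th0.060 dx0.3 dy-0.0 yel5.4 pl0.6 gap0.402 F e1.2 f0.4 z4.7 Mf0.48
0.08 t5.35 th0.081 dx0.4 dy0.0 yel6.9 pl0.5 gap0.400 F e0.0 f0.9 z5.2 Mf0.26
0.1 t5.60 th0.101 dx0.4 dy0.0 yel8.5 pl0.5 gap0.401 F e0.7 f1.0 z5.8 Mf0.23
hold t6.00 th0.100 dx0.4 dy0.0 yel8.5 pl0.5 gap0.402 F e0.2 f1.2 z5.8 Mf0.28
```

View pics/w3.png

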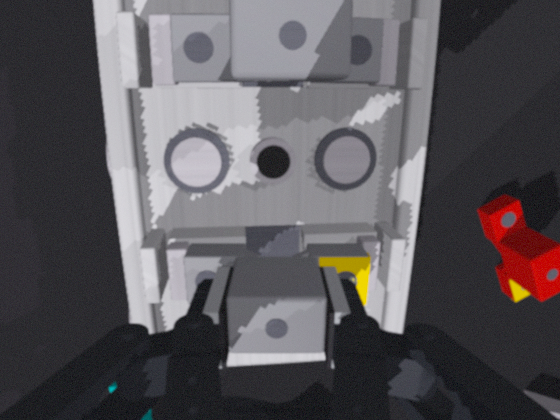

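View pics/s3.png

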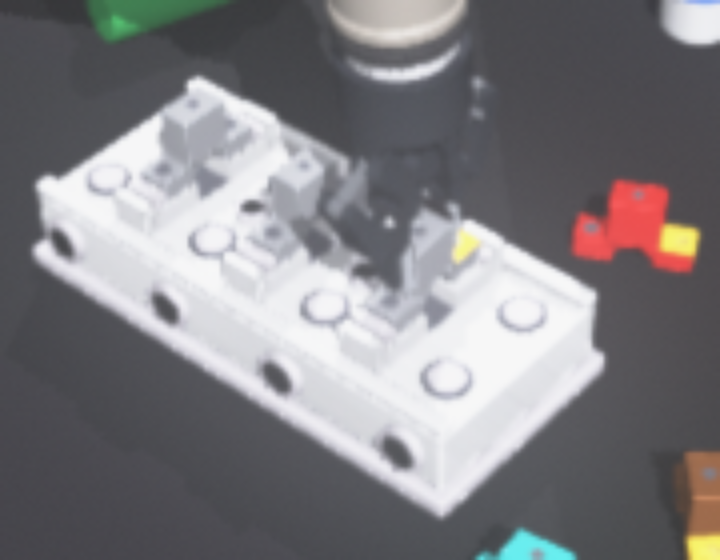

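In the wrist picture the crown dot (276,328) and yellow ear (344,275) are unchanged relative to the gripper, while the head has rotated behind them, so the cap has followed the tilt. I'll check for slip numerically.

```bash
cat > slip.py <<'E'
import cv2,sys
a=cv2.imread("pics/w2.png",0);
def slip(b):
    for nm,(x0,y0,x1,y1) in {"dot":(262,314,292,344),"crownL":(226,258,262,350),"yel":(322,260,366,284),"plain":(186,262,212,290)}.items():
        r=cv2.matchTemplate(b[y0-14:y1+14,x0-14:x1+14],a[y0:y1,x0:x1],cv2.TM_CCOEFF_NORMED)
        _,m,_,l=cv2.minMaxLoc(r); print(nm,l[0]-14,l[1]-14,round(m,2))
if __name__=="__main__": slip(cv2.imread(sys.argv[1],0))
E
python3 slip.py pics/w3.png
python3 -c "
import cv2,numpy as np
a=[cv2.resize(cv2.imread(f'pics/w{i}.png')[220:380,130:430],None,fx=2.6,fy=1.8*1.0) for i in (2,3)]
cv2.imwrite('pics/cmp.png',np.vstack(a))"
```

```text
dot 0 -1 0.98
crownL 1 -1 0.96
yel -2 -1 0.97
plain 1 0 0.99
```

View pics/cmp.png

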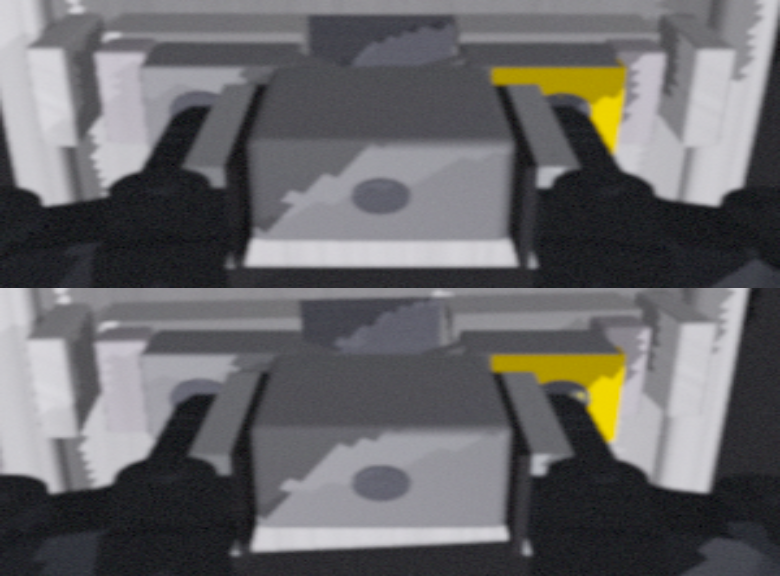

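There's no slip (≤2 px), so step 1 is met: tilt 0.10 rad, plain foot about 0.5 mm up, held over 0.4 s. Now the other way.

```bash
python3 - <<'E'
from h import *
for th,z in [(.08,.0065),(.05,.005),(.02,.004),(-.01,.0035),(-.03,.0035),(-.05,.0035),(-.07,.0035),(-.09,.0035)]:
    capgo(*yelpiv(th,z)); state(th)
robot.pause(0.5); state("hold")
cv2.imwrite("pics/w4.png",vision.grab_frame("wrist")[:,:,::-1])
im=vision.grab_frame("side"); cv2.imwrite("pics/s4.png",cv2.resize(im[150:290,160:340,::-1],None,fx=4,fy=4))
im=vision.grab_frame("scene"); cv2.imwrite("pics/c4.png",cv2.resize(im[130:270,210:340,::-1],None,fx=4,fy=4))
E
python3 slip.py pics/w4.png
```

```text
0.08 t6.35 th0.080 dx0.8 dy-0.1 yel7.1 pl0.7 gap0.396 F e-0.9 f1.1 z6.3 Mf0.00
0.05 t6.60 th0.050 dx0.4 dy-0.2 yel5.1 pl1.1 gap0.400 F e-1.4 f0.2 z4.5 Mf-0.33
0.02 t6.85 th0.020 dx0.1 dy-0.2 yel3.6 pl2.0 gap0.399 F e0.6 f-0.0 z1.7 Mf-0.55
-0.01 t7.10 th-0.010 dx-0.1 dy-0.2 yel2.9 pl3.6 gap0.401 F e1.3 f-0.9 z-2.4 Mf-0.97
-0.03 t7.35 th-0.030 dx-0.2 dy-0.2 yel2.8 pl5.2 gap0.405 F e1.0 f-1.1 z-5.5 Mf-1.29
-0.05 t7.60 th-0.050 dx-0.3 dy-0.2 yel2.8 pl6.9 gap0.403 F e1.9 f-1.9 z-7.2 Mf-1.28
-0.07 t7.85 th-0.071 dx-0.4 dy-0.1 yel3.0 pl8.6 gap0.402 F e1.3 f-2.4 z-7.2 Mf-1.02
-0.09 t8.10 th-0.093 dx-1.5 dy0.4 yel3.6 pl11.1 gap0.401 F e-0.3 f0.1 z-3.1 Mf-0.14
hold t8.60 th-0.093 dx-1.1 dy0.6 yel3.5 pl10.9 gap0.398 F e-5.5 f1.6 z1.0 Mf0.97
dot 0 0 0.97
crownL 2 0 0.95
yel -2 1 0.88
plain 1 0 0.99
```

View pics/w4.png

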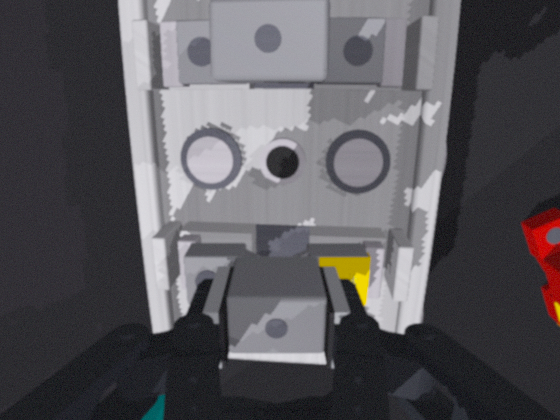

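View pics/s4.png

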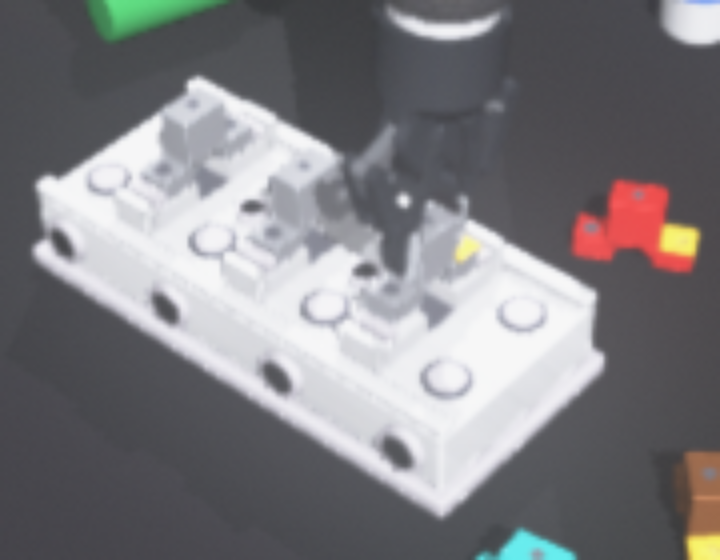

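No slip: the cap is at −0.093 rad, with the plain foot out at 10.9 mm and the yellow foot at 3.5 mm, held 0.5 s. Now I'll lift it clear, keep the tilt at first, then level it.

```bash
python3 - <<'E'
from h import *
for z in [.006,.009,.012,.016,.022]:
    capgo(*yelpiv(-.09,z)); state(z)
capgo(0,.028,0,v=.03); robot.pause(0.6); state("level")
state("again")
cv2.imwrite("pics/w5.png",vision.grab_frame("wrist")[:,:,::-1])
im=vision.grab_frame("side"); cv2.imwrite("pics/s5.png",cv2.resize(im[150:290,160:340,::-1],None,fx=4,fy=4))
im=vision.grab_frame("scene"); cv2.imwrite("pics/c5.png",cv2.resize(im[130:270,210:340,::-1],None,fx=4,fy=4))
print(np.abs(robot.current_dq()).max())
E
python3 slip.py pics/w5.png
```

```text
0.006 t9.03 th-0.092 dx-0.9 dy0.3 yel5.4 pl12.8 gap0.399 F e-5.6 f1.1 z-1.8 Mf1.05
0.009 t9.32 th-0.092 dx-0.6 dy-0.1 yel8.7 pl16.0 gap0.402 F e-5.5 f1.4 z-4.0 Mf1.14
0.012 t9.62 th-0.083 dx3.5 dy-0.4 yel13.7 pl20.4 gap0.398 F e-0.5 f0.4 z-2.5 Mf-0.15
0.016 t9.97 th-0.089 dx0.8 dy-0.2 yel16.5 pl23.6 gap0.396 F e-0.7 f0.3 z-2.9 Mf-0.13
0.022 t10.43 th-0.090 dx0.3 dy-0.1 yel22.2 pl29.4 gap0.400 F e0.6 f-0.1 z-3.0 Mf-0.19
level t11.32 th-0.000 dx0.1 dy0.1 yel27.9 pl27.9 gap0.403 F e-0.9 f0.4 z-2.9 Mf-0.04
again t11.32 th-0.000 dx0.1 dy0.1 yel27.9 pl27.9 gap0.403 F e-0.9 f0.4 z-2.9 Mf-0.04
0.1100794197674021
dot 0 -1 0.99
crownL 1 0 0.95
yel -2 1 0.88
plain 2 0 0.99
```

View pics/w5.png

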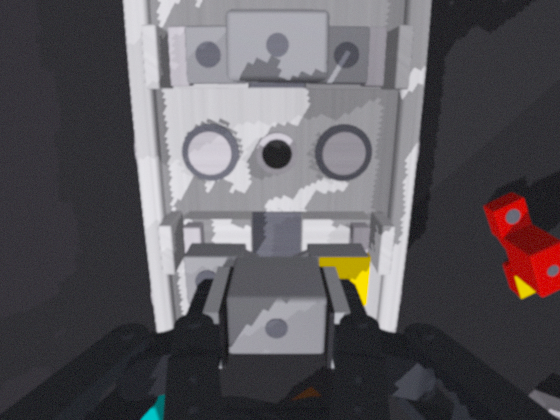

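View pics/s5.png

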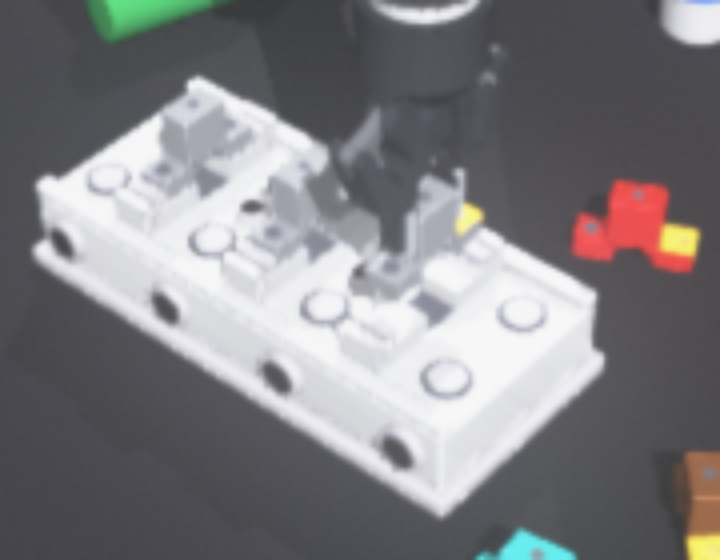

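View pics/c5.png

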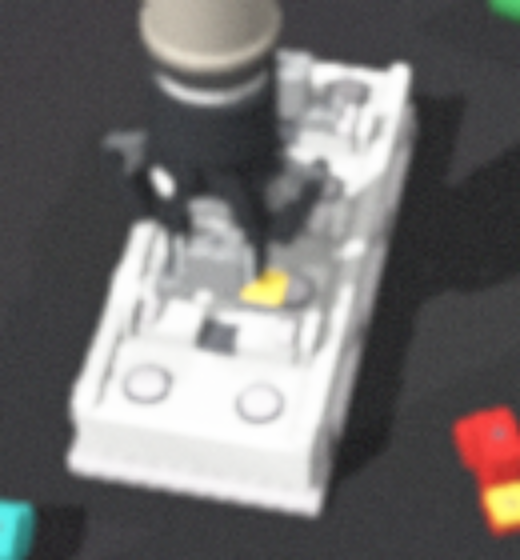

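The cap is level, clear of its saddle and unslipped, and the other caps are still seated. The tool carries only about 2.9 N, the weight of the cap. Handing in.

```bash
python3 -c "
from h import *
state('final'); workorder.close_job()"
```

```text
final t11.47 th-0.000 dx-0.0 dy-0.0 yel28.0 pl28.0 gap0.404 F e-0.7 f0.6 z-3.0 Mf0.04
the job is handed in; nothing more can be done
```

The cap with the yellow ear is rocked out and held level and still about 18 mm above the register walls, over its own saddle. I handed the job in at 11.5 s; it reports no verdict. The tilts and foot heights below come from the tool pose, taking the cap as fixed in the grip.

- **Grip:** I gripped the crown across its x faces with 120 N. The gap with a light grip was 35.9 mm against the 36 mm expected.
- **Yellow ear up:** The cap tilted +0.10 rad with the plain foot about 0.5 mm off its landing face, held for over 0.4 s.
- **Plain ear up:** The cap then tilted −0.093 rad with the yellow foot 3.5 mm above its landing face, held for 0.5 s. The wrist pictures showed no slip in the grip (2 px at most).
- **Final state:** Both feet are about 28 mm above the landing faces and the tilt is about 0. The tool carries only about 3 N, roughly the cap's weight, so the cap is touching nothing else.
- **Other things:** The other two caps look seated and unmoved in the last pictures. The wrench and driver were never approached, but I did not measure their positions again.

No check failed. When the yellow foot snapped out of its shoe, the gripper jumped sideways by about 3.5 mm and settled back at once.

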